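Clamp a brass adapter in the thumbwheel gauge

ROBOT

A 7-joint arm with a two-finger parallel gripper is mounted at the origin on the work surface. World frame = base frame: x ahead of the robot, y to its left, z up, the work surface at z = 0. Lengths are in m, angles in rad, forces in N, time in s.
With the tool pointing down it reaches from about 0.35 to 0.775 m from the base axis. Payload 3.1 kg.
Tool frame: the origin (TCP) lies on the mounting face of the last link; the fingertips stand robot.finger_overhang ahead of it and the grasp point (between the pads) lies 155 mm ahead of it (robot.finger_overhang is the distance from the TCP to the fingertips, in m); z points along the fingers, y is the line along which they close (so a half turn about z gives the same grasp; the last joint's range is limited). The gripper opens to 85 mm and grips with 20 to 120 N. Pads are 22 mm wide; open, the fingers measure 114 mm over their backs; the gripper's body (76 mm by 85 mm) begins 54 mm behind the grasp point. The pads swing forward as they close: fully open they stand 13 mm farther back than shut.
Start: joints at [-1.206, 0.311, 0.014, 1.512, -0.004, 1.319, -0.027], TCP at [0.218, 0.505, 0.405] pointing down, gripper open.
Joint ranges: [-2.7, 2.7], [-0.3, 1.91], [-1.27, 1.3], [0.12, 2.57], [-1.44, 4.58], [0.2, 2.03], [-3.05, 3.05]. Speed limits (rad/s): [2.79, 2.79, 3.14, 3.14, 3.14, 3.14, 3.14].

INTERFACE

Orientations are given as a unit quaternion [x, y, z, w].
In Python, from workcell import robot, fingers, solver, viewer gives the robot as it stands. The module is installed in compiled form; this text tells all that it offers. Calls block until the motion is done:
- robot.move_ptp(position, orientation): joint-space move of the TCP to a pose.
- robot.movel(position, speed=0.15, frame=None): straight line of the TCP; frame=None keeps the orientation; speed is the mean speed in m/s.
- robot.movej(angles): joint-space move.
- fingers.grip(opening, effort=None): finger opening in m; effort is the grip in N (None keeps the last); returns when the fingers have stopped.
- robot.hold(seconds).
- solver.solve_ik(position, orientation): joint angles nearest the present ones, or None.
- viewer.snapshot(name): name is "scene" or "top" or "wrist"; returns a dict with "pixels" (384x512x3 uint8, blue, green, red), "fx", "fy", "cx", "cy" (pixels), "D" ([k1, k2, p1, p2, k3] as OpenCV has them; the pictures are not rectified), "xyz" and "rotation" of the camera in the world. Camera axes: x right, y down, z forward; pixel columns grow to the right and rows downward; lengths in m; the calibration is good to about 2 mm. A picture is of the moment at which its call begins. There is no depth.
A pose or a line that the arm cannot do raises robot.Unreachable and nothing moves.
- robot.hand_in(): hands the job in; it is judged then, once.
Readings, each from a call of its own:
- robot.get_t(): time.
- robot.get_q(): joint angles.
- robot.get_qvel(): joint speeds.
- robot.get_tau(): joint torques, N m.
- robot.get_position(): TCP position.
- robot.get_tcp_rot(): TCP orientation.
- robot.get_wrist_force(): force on the tool from outside, world axes, zero at the start.
- robot.get_wrist_torque(): the same for the moment, N m.
- robot.get_grip_width(): finger opening in m.
- robot.get_grip_force(): force on a finger pad.
Only numpy, scipy, OpenCV 4.12 (cv2) and the standard library are available. Lean on these libraries where they do the work, as an engineer would, in place of code of your own. Each camera call takes 0.05 s, during which the arm holds its last target. There are 200 camera calls.

TASK

Stand the brass adapter upright on the bench gauge's bed, in the gap between the fixed anvil and the sprung brass pad, and let go of it. Then gently roll the gauge's orange edge thumbwheel with a fingertip until the adapter is held against the middle of the anvil and the sprung pad is pushed in about half of its travel: move the jaw with the wheel only, press the wheel lightly, never drive the pad to its stop, and leave the other fittings and the sealant can where they are.

Things in the scene. Friction and masses are not known exactly. Their poses are not given: they have to be found in the camera images.
- adapter: Brass adapter, upright, about 150 g: round collar 32 mm across and 24 mm high, round stud 20 mm across above it, 56 mm high in all. Origin: centre of the underside; z up. Grip the stud with the fingertips about 30 mm above its underside, so that the fingers pass over the gauge's anvil and jaw.
- gauge: Bench gauge, fixed, grey base 90 x 270 mm. Origin: underside, on its middle line; z up; y runs lengthwise from anvil end to thumbwheel end. Steel bed 50 mm wide, top at z = 30 mm. Dark anvil 44 mm wide, z 30 to 54 mm, its face at y = -105 mm looking to +y. Aluminium jaw 40 mm wide, top at z = 53.5 mm, slides along y. Blue wheel housing 64 x 70 mm centred at y = 85 mm, top at z = 56 mm.
- anvil_face (a point): Foot of the anvil's face where it meets the bed, in the middle of its width (gauge x = 0, y = -105 mm, z = 30 mm); axes as the gauge. A clamped adapter's origin is 16 mm from here along +y. Keep it within 12 mm of the anvil's middle.
- pad_face (a point): Middle of the clamping face of the sprung brass pad (36 mm wide, 20 mm high, 12 mm above the bed) on the front of the jaw; axes as the gauge. The free gap between anvil and pad is the y distance from anvil_face to this point, about 42 to 50 mm at the start, against the 32 mm collar.
- wheel_top (a point): Nominal topmost point of the thumbwheel's rim, mid-width, at gauge (0, 85, 62) mm; axes as the gauge; does not turn with the wheel. The worn wheel runs out of true, so the real top lies up to 2 mm below or above this and changes as it turns. The rim stands only about 6 mm proud of the blue housing, so it cannot be pinched and turned; it is rigid and driven by friction alone.
- wheel (a joint): Orange ribbed thumbwheel, 56 mm in diameter, 16 mm wide, axis along gauge x. Angle in rad, growing as its top is rolled towards the anvil (gauge -y): closes the jaw 9 mm per rad; rolled back it opens. It takes a drag of about 3 N at the rim, up to 5.5 N with the pad far in, and stays where left. A press of 7 to 13 N drives it, less may slip; over 18 N damages it.
- jaw (a joint): Travel of the jaw in m, growing as it closes towards the anvil. Must not be pushed by the robot directly (3 N at most).
- pad (a joint): How far the sprung pad is pushed into the jaw, m: 0 free, 0.010 at its stop, 0.8 N per mm. A pin slides out of the jaw's back (wheel side) as far: green for the first half, then red. Wanted about 0.005 (0.0025 to 0.0075 is good); over 0.0092 counts as at the stop. It may show 1 to 2 mm while still sliding the adapter to the anvil.
- nipple: Other fitting, loose, leave alone: steel, round foot 34 mm in diameter and 18 mm high, dark stud 24 mm above it, 42 mm high. Origin: centre of the underside.
- union: Other fitting, loose, leave alone: steel tube 30 mm in diameter, 40 mm high, with a dark band. Origin: centre of the underside.
- sealant: Sealant can with red label, loose, leave alone: 48 mm in diameter, 110 mm high. Origin: centre of the underside.
Things that resemble listed ones, but are neither listed nor needed, are in the scene too. Several things have the shape of the adapter; the one meant has the colours described above.

How it is judged:
By the outcome, as a careful person would: the job done as asked, in the order asked, and still so for the second after the job is handed in, with the robot touching nothing.
It also fails if it takes over 72 s, if anything falls off the work surface, if the arm or the gripper's body presses on something with over 40 N, if the wrist force passes 120 N, or if a joint passes its speed limit or range.

## Working session

There is one attempt and no reset: what is moved stays moved. The work goes in short steps, each a Python script; the robot and the scene stay as the last script left them, time stands still between calls to the robot, and variables do not carry over. Pictures are saved under pics/ and viewed, at most 10 in all, crops included, and the job is handed in when it is done.

```bash
mkdir -p pics; cat > h.py <<'E'
import numpy as np, cv2
from workcell import robot, fingers, solver, viewer
def snap(n,f=None):
    s=viewer.snapshot(n)
    if f: cv2.imwrite('pics/'+f,s['pixels'])
    return s
def K(s): return np.array([[s['fx'],0,s['cx']],[0,s['fy'],s['cy']],[0,0,1.]])
def ray(s,px,z):
    "world point at height z seen at pixel px"
    u=cv2.undistortPoints(np.array([[px]],float),K(s),np.array(s['D'],float))[0,0]
    d=np.array(s['rotation'])@np.array([u[0],u[1],1.]); o=np.array(s['xyz'])
    return o+d*(z-o[2])/d[2]
def proj(s,P):
    R=np.array(s['rotation']).T; t=-R@np.array(s['xyz'])
    return cv2.projectPoints(np.array(P,float).reshape(-1,3),cv2.Rodrigues(R)[0],t,K(s),np.array(s['D'],float))[0][:,0]
E
python3 - <<'E'
from h import *
a=snap('top','top.png');b=snap('scene','scene.png')
for s in(a,b):print(s['xyz'],np.round(s['rotation'],3).tolist(),s['fx'])
print(robot.get_t(),robot.get_tcp_rot(),robot.finger_overhang,robot.get_grip_width())
cv2.imwrite('pics/top2.png',cv2.resize(a['pixels'],(800,600),interpolation=cv2.INTER_CUBIC))
E
```

```text
[ 0.47086137 -0.05436853  0.91797071] [0.709, -0.701, 0.045, -0.056] 460.4895773160027
[ 1.22438936 -0.60374239  0.6910521 ] [0.812, 0.365, -0.196, -0.412] 435.3741888762006
0.1 [ 2.01932173e-01  9.79398930e-01 -1.05095440e-03 -1.71598858e-04] 0.1734 0.08531007628204654
```

View pics/top2.png

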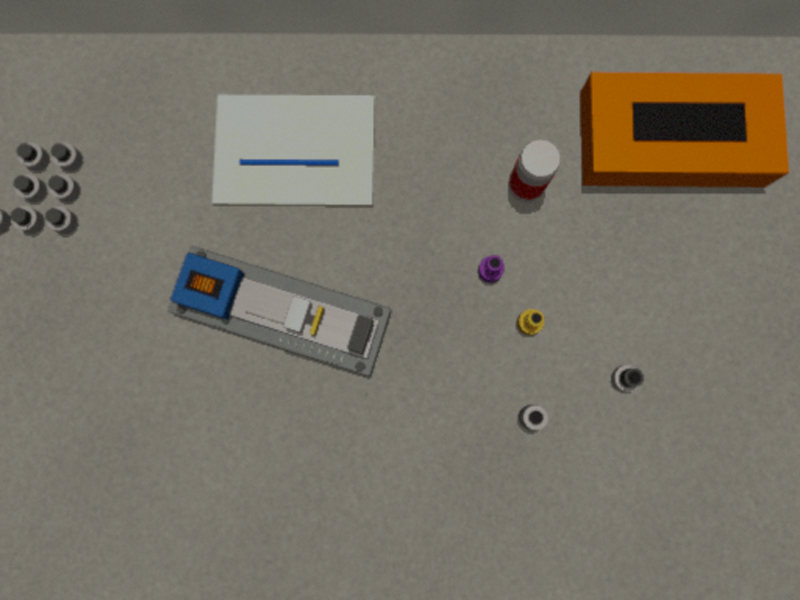

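View pics/scene.png

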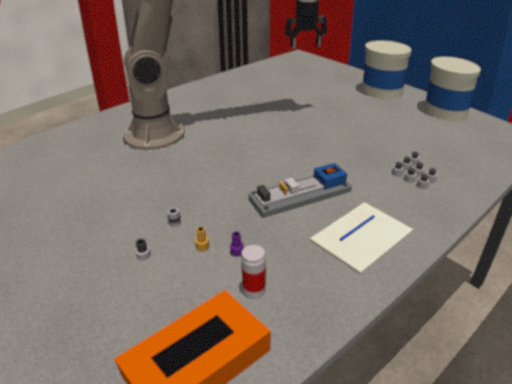

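The top view shows the brass adapter at about (531,321), in 800-px coordinates. The gauge has its anvil at (361,335), pad at (317,321), jaw at (297,314) and wheel at (206,284). The purple fitting at (491,268) is a decoy. The scene view agrees with this.

```bash
sed -i 's/^def K/from scipy.spatial.transform import Rotation as Ro\ndef RM(s): return Ro.from_quat(s["rotation"]).as_matrix()\ndef K/; s/np.array(s\[.rotation.\])@/RM(s)@/; s/np.array(s\[.rotation.\])\.T/RM(s).T/' h.py
python3 - <<'E'
from h import *
s=snap('top')
r=lambda x,y,z:ray(s,((x+.5)/1.5625-.5,(y+.5)/1.5625-.5),z)
pts={k:r(*v) for k,v in dict(stud=(536,318,.056),collar=(530,322,.024),h1=(188,255,.056),h2=(242,267,.056),h3=(228,318,.056),h4=(173,303,.056),wheel=(206,284,.062),anv=(361,333,.054),pad=(317,320,.052),nip=(630,377,.042),uni=(535,418,.04),pur=(494,263,.056),can=(539,158,.11)).items()}
for k,v in pts.items():print(k,v.round(4))
c=np.mean([pts['h%d'%i] for i in(1,2,3,4)],0);print('housing',c)
print('hsz',np.linalg.norm(pts['h1']-pts['h2']),np.linalg.norm(pts['h2']-pts['h3']))
w=pts['anv']-c; print('anv dist',np.hypot(*w[:2]),np.degrees(np.arctan2(w[1],w[0])), np.hypot(*pts['stud'][:2]))
# brass segmentation
im=s['pixels'];hsv=cv2.cvtColor(im,cv2.COLOR_BGR2HSV)
m=cv2.inRange(hsv,(18,120,80),(35,255,255));n,l,st,ce=cv2.connectedComponentsWithStats(m)
for i in range(1,n):
  if st[i,4]>15:print(st[i],ce[i])
print(robot.get_position(),Ro.from_quat(robot.get_tcp_rot()).as_matrix().round(3))
# wrist camera offset
w=snap('wrist');T=Ro.from_quat(robot.get_tcp_rot()).as_matrix();print('cam in tcp',T.T@(np.array(w['xyz'])-robot.get_position()),(T.T@RM(w)).round(3),w['fx'])
E
```

```text
stud [ 0.5741 -0.2086  0.056 ]
collar [ 0.5729 -0.2068  0.024 ]
h1 [0.6475 0.2162 0.056 ]
h2 [0.6331 0.149  0.056 ]
h3 [0.5702 0.1633 0.056 ]
h4 [0.5878 0.2314 0.056 ]
wheel [0.6107 0.1904 0.062 ]
anv [0.5539 0.0019 0.054 ]
pad [0.5694 0.0557 0.052 ]
nip [ 0.5053 -0.3234  0.042 ]
uni [ 0.455  -0.2085  0.04  ]
pur [ 0.641  -0.1586  0.056 ]
can [ 0.7555 -0.2054  0.11  ]
housing [0.60967331 0.1899569  0.056     ]
hsz 0.06878286720961375 0.06454980683415004
anv dist 0.19618640502684795 -106.5020523815582 0.6108715698713466
[380  98   8  10  21] [382.76190476 102.47619048]
[199 196   8  18  68] [202.27941176 204.64705882]
[331 198  17  17 190] [339.12105263 205.68947368]
[0.2174767  0.50493782 0.40387   ] [[-0.918  0.396 -0.001]
 [ 0.396  0.918 -0.002]
 [-0.    -0.002 -1.   ]]
cam in tcp [6.65524753e-02 2.16229273e-05 3.07410237e-02] [[-0.    -0.964 -0.266]
 [ 1.     0.    -0.001]
 [ 0.001 -0.266  0.964]] 266.7293075296372
```

```bash
cat >> h.py <<'E'
gy=np.array([.284,.959,0]);gy/=np.linalg.norm(gy);gx=np.array([gy[1],-gy[0],0])
G0=np.array([.6097,.19,0])-.085*gy
def g2w(x,y,z): return G0+x*gx+y*gy+np.array([0,0,z])
QA=Ro.from_matrix(np.column_stack([gy,gx,[0,0,-1]])).as_quat()
QB=Ro.from_matrix(np.column_stack([-gy,-gx,[0,0,-1]])).as_quat()
E
python3 - <<'E'
from h import *
A=np.array([.5735,-.2075,0])
for n,q in(('A',QA),('B',QB)):
  for p in(A+[0,0,.2],g2w(0,-.087,.24),g2w(0,.085,.24)):
    j=solver.solve_ik(p,q); print(n,None if j is None else np.round(j,2))
p=g2w(0,-.06,.33)
q=QA if solver.solve_ik(p,QA) is not None and abs(solver.solve_ik(p,QA)[6])<2.9 else QB
robot.move_ptp(p,q); print(robot.get_t(),robot.get_position())
s=snap('wrist','w1.png')
fingers.grip(.06)
print('overhang',robot.finger_overhang,robot.get_t())
robot.move_ptp(A+[0,0,.30],q); print(robot.get_t(),robot.get_position(),robot.get_q())
s2=snap('wrist','w2.png')
np.save('s1.npy',s,allow_pickle=True);np.save('s2.npy',s2,allow_pickle=True)
cv2.imwrite('pics/w12.png',np.hstack([cv2.resize(x['pixels'],(400,300),interpolation=cv2.INTER_AREA) for x in(s,s2)]))
cv2.imwrite('pics/w1b.png',cv2.resize(s['pixels'],(800,600)))
cv2.imwrite('pics/w2b.png',cv2.resize(s2['pixels'],(800,600)))
E
```

```text
A [-0.25  0.78  0.89  1.61 -0.67  1.08  0.54]
A [-0.56  0.55  0.68  1.72 -0.4   1.01 -0.03]
A [-0.65  0.66  0.51  1.48 -0.34  1.09 -0.36]
B [-0.35  0.9   1.12  1.62 -0.86  1.19 -2.46]
B [-0.22  0.48  0.2   1.71 -0.11  0.97  2.87]
B [-0.32  0.62 -0.02  1.46  0.01  1.06  2.52]
2.2833 [0.56846351 0.05302177 0.32989964]
overhang 0.1734 2.7083
3.725 [ 0.57443748 -0.20527679  0.2998605 ] [-0.15014807  0.58473909  0.7128125   1.5113471  -0.4009693   1.19561889
  0.34373163]
```

View pics/w1b.png

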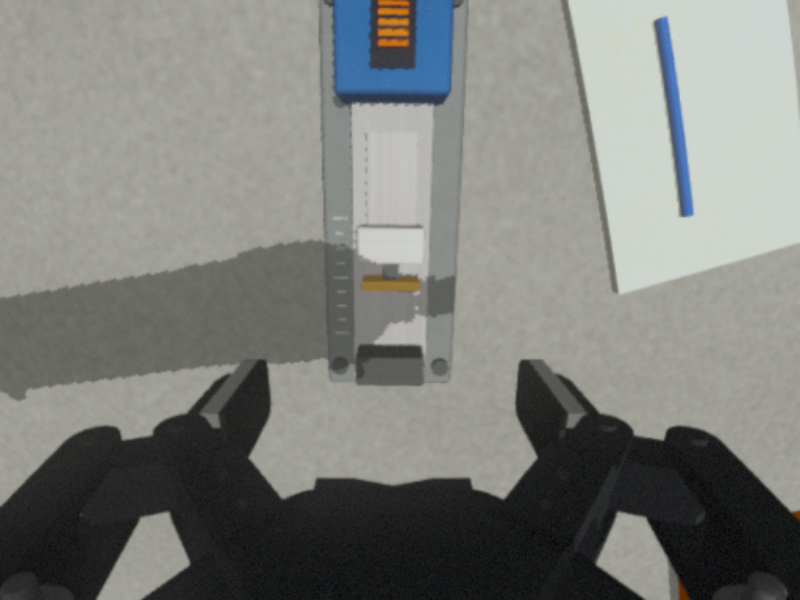

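View pics/w2b.png

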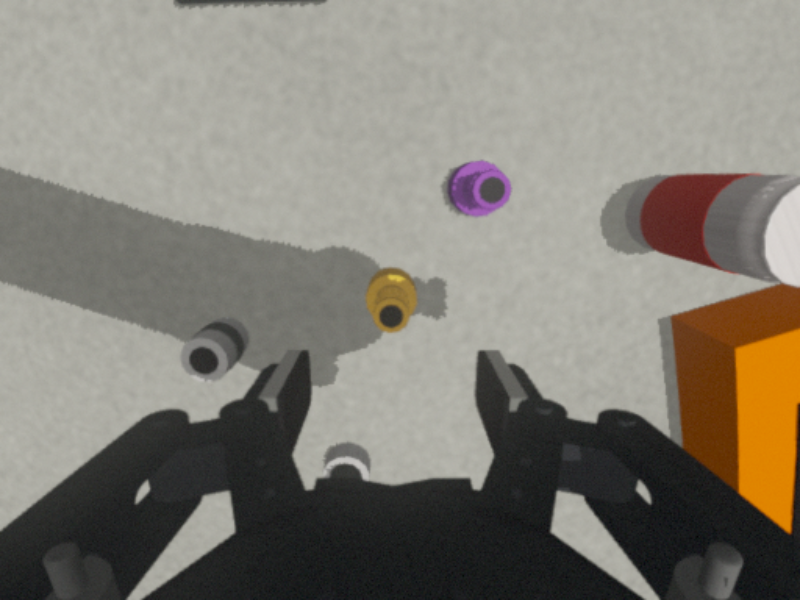

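The first wrist view shows the gauge straight in the frame, with the housing's front edge at row 100, the jaw top at (390,243), the pad at (391,284) and the anvil at rows 345–384. The second shows the brass adapter with its stud top at (390,316), well clear of the fingers and of its neighbours.

```bash
python3 - <<'E'
from h import *
s=np.load('s1.npy',allow_pickle=True).item();s2=np.load('s2.npy',allow_pickle=True).item()
f=lambda s,x,y,z:ray(s,((x+.5)*.64-.5,(y+.5)*.64-.5),z)
G=lambda p:np.round([ (p-G0)@gx,(p-G0)@gy,p[2]],4)
im=cv2.resize(s['pixels'],(800,600))
print('col 370 rows 335-390',[int(v) for v in im[335:392:3,375].mean(1)])
for n,v in dict(foot=(390,345,.030),top=(390,357,.054),back=(390,384,.054),al=(357,347,.03),ar=(423,347,.03),padfront_top=(391,291,.052),padback_top=(391,276,.052),jawfront=(391,262,.0535),jawback=(391,227,.0535),bedl=(352,120,.03),bedr=(433,120,.03),hous=(393,92,.056),wslotL=(372,30,.056),wslotR=(414,30,.056)).items():print(n,G(f(s,*v)))
m=cv2.inRange(cv2.cvtColor(s2['pixels'],cv2.COLOR_BGR2HSV),(15,100,40),(35,255,255))
n,l,st,ce=cv2.connectedComponentsWithStats(m)
for i in range(1,n):
  if st[i,4]>100:print(st[i]/.64)
print('stud',f(s2,390,316,.056),'collar',[f(s2,x,292,.024).round(4) for x in(367,416)],'base',f(s2,391,295,.018))
print(robot.get_position(),robot.get_wrist_force(),robot.get_t())
E
```

```text
col 370 rows 335-390 [125, 129, 168, 124, 53, 56, 55, 59, 86, 92, 91, 91, 90, 94, 89, 92, 95, 143, 156]
foot [-0.002  -0.1008  0.03  ]
top [-0.0018 -0.0992  0.054 ]
back [-0.0018 -0.1183  0.054 ]
al [-0.0249 -0.1024  0.03  ]
ar [ 0.021  -0.1023  0.03  ]
padfront_top [-0.0012 -0.0562  0.052 ]
padback_top [-0.0013 -0.0468  0.052 ]
jawfront [-0.0013 -0.0379  0.0535]
jawback [-0.0013 -0.017   0.0535]
bedl [-0.0253  0.0454  0.03  ]
bedr [0.0239 0.0455 0.03  ]
hous [-0.0004  0.0564  0.056 ]
wslotL [-0.0116  0.0874  0.056 ]
wslotR [0.0106 0.0874 0.056 ]
[ 365.625   268.75     51.5625   64.0625 1350.    ]
[ 681.25    317.1875  118.75    217.1875 8412.5   ]
stud [ 0.57285985 -0.20770975  0.056     ] collar [array([ 0.5606, -0.1991,  0.024 ]), array([ 0.5892, -0.2075,  0.024 ])] base [ 0.57356591 -0.20655412  0.018     ]
[ 0.57471786 -0.20453137  0.29990061] [-0.03671069 -0.61028479  0.37384414] 3.775
```

```bash
python3 - <<'E'
from h import *
for i in range(4):
  robot.hold(.15); print(robot.get_t(),robot.get_position().round(4) if hasattr(robot.get_position(),'round') else robot.get_position(),robot.get_wrist_force())
s2=snap('wrist')
f=lambda s,x,y,z:ray(s,((x+.5)*.64-.5,(y+.5)*.64-.5),z)
hsv=cv2.cvtColor(s2['pixels'],cv2.COLOR_BGR2HSV)
m=cv2.inRange(hsv,(15,100,40),(35,255,255))
n,l,st,ce=cv2.connectedComponentsWithStats(m)
i=[i for i in range(1,n) if 300<st[i,4]<1200][0]; x,y,w,h=st[i,:4]
print(st[i]); sub=s2['pixels'][y:y+h+4,x-2:x+w+2].max(2); 
ys,xs=np.where((sub<60)); keep=ys>h*.5; px=(x-2+xs[keep].mean(),y+ys[keep].mean()); print(px,keep.sum(),ray(s2,px,.056))
E
```

```text
3.925 [ 0.5745 -0.2051  0.3001] [ 0.39461755 -0.48710679 -0.6072672 ]
4.075 [ 0.5739 -0.2064  0.3001] [-1.32444984  0.54572346 -1.12164953]
4.225 [ 0.5736 -0.2072  0.3001] [-0.38879097 -0.20553663  0.28354591]
4.375 [ 0.5735 -0.2075  0.3   ] [-0.2353414   0.1006279  -0.11292417]
[234 169  33  40 851]
(np.float64(250.0695652173913), np.float64(198.49565217391304)) 115 [ 0.57316154 -0.20776057  0.056     ]
```

```bash
python3 - <<'E'
from h import *
p=np.array([.5733,-.2078,.2039])
robot.movel(p,speed=.12); robot.hold(.4); print(robot.get_position(),robot.get_wrist_force())
fingers.grip(.01,effort=40); print(robot.get_grip_width(),robot.get_grip_force())
robot.movel(p+[0,0,.10],speed=.2); print(robot.get_grip_width(),robot.get_wrist_force())
robot.move_ptp(g2w(-.001,-.0805,.31),QA); robot.hold(.6)
print(robot.get_t(),robot.get_position(),g2w(-.001,-.0805,.31),robot.get_grip_width(),robot.get_wrist_force())
s=snap('wrist');np.save('s3.npy',s,allow_pickle=True);cv2.imwrite('pics/w3b.png',cv2.resize(s['pixels'],(800,600)))
E
```

```text
[ 0.573369   -0.20781272  0.20417715] [-0.05084585 -1.22308645 -0.03080497]
0.0187360721587785 39.05987620353699
0.01854992432769265 [ 0.05392257 -0.15720915 -1.95907937]
8.4167 [0.56178437 0.03154977 0.31002901] [0.56174708 0.03159619 0.31      ] 0.018561122365531656 [ 0.45610417  0.74958131 -1.02905026]
```

View pics/w3b.png

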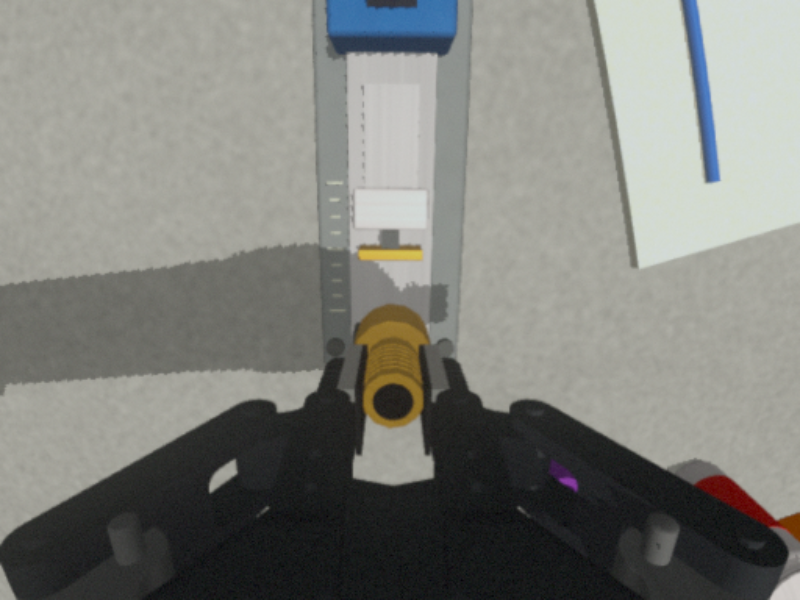

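The adapter is held upright between the fingers. The pad's front edge is at row ~261, the jaw at rows 188–228 and the housing edge at row ~38, and the held adapter hides the anvil.

```bash
python3 - <<'E'
from h import *
s=np.load('s3.npy',allow_pickle=True).item();t=snap('top')
f=lambda s,x,y,z:ray(s,((x+.5)*.64-.5,(y+.5)*.64-.5),z)
G=lambda p:np.round([ (p-G0)@gx,(p-G0)@gy,p[2]],4)
for n,v in dict(padf=(391,261,.052),padl=(358,255,.052),padr=(423,255,.052),jawb=(391,189,.0535),jawf=(391,227,.0535),bedl=(346,120,.03),bedr=(434,120,.03),bedl2=(350,270,.03),bedr2=(432,270,.03),hous=(393,37,.056),bl=(313,20,.0),br=(473,20,.0)).items():print(n,G(f(s,*v)))
# bed end/anvil from initial top picture, upsampled profile along centre line
im=cv2.imread('pics/top.png');P=[g2w(.0,y,.0305) for y in np.arange(-.14,-.03,.002)]
u=proj(t,P); v=cv2.remap(im,u[:,0].astype(np.float32),u[:,1].astype(np.float32),cv2.INTER_LINEAR)[:,0]
for y,c in zip(np.arange(-.14,-.03,.002),v):print(int(round(y*1000)),c.tolist(),end=' ')
E
```

```text
padf [-0.0012 -0.0566  0.052 ]
padl [-0.0195 -0.0532  0.052 ]
padr [ 0.0164 -0.0532  0.052 ]
jawb [-0.0012 -0.0177  0.0535]
jawf [-0.0012 -0.0377  0.0535]
bedl [-0.0266  0.02    0.03  ]
bedr [0.0229 0.0199 0.03  ]
bedl2 [-0.0264 -0.0663  0.03  ]
bedr2 [ 0.0237 -0.0663  0.03  ]
hous [-0.0001  0.055   0.056 ]
bl [-0.0485  0.0821  0.    ]
br [0.0483 0.082  0.    ]
-140 [106, 116, 119] -138 [94, 101, 104] -136 [66, 70, 69] -134 [84, 90, 89] -132 [101, 107, 105] -130 [102, 108, 108] -128 [100, 106, 106] -126 [91, 96, 96] -124 [116, 121, 126] -122 [119, 124, 128] -120 [70, 74, 76] -118 [45, 47, 48] -116 [64, 67, 68] -114 [65, 69, 71] -112 [64, 67, 67] -110 [64, 68, 68] -108 [62, 66, 67] -106 [60, 65, 66] -104 [61, 65, 67] -102 [60, 65, 65] -100 [66, 73, 73] -98 [93, 99, 101] -96 [137, 144, 147] -94 [146, 152, 156] -92 [145, 151, 156] -90 [146, 152, 156] -88 [147, 152, 156] -86 [147, 152, 157] -84 [146, 151, 156] -82 [146, 152, 156] -80 [144, 151, 154] -78 [146, 151, 155] -76 [145, 151, 154] -74 [145, 151, 154] -72 [146, 151, 155] -70 [146, 152, 156] -68 [145, 151, 155] -66 [145, 150, 155] -64 [146, 151, 155] -62 [145, 150, 155] -60 [140, 146, 151] -58 [114, 119, 125] -56 [64, 80, 91] -54 [35, 85, 102] -52 [37, 124, 143] -50 [41, 141, 159] -48 [47, 120, 138] -46 [56, 83, 92] -44 [64, 70, 70] -42 [65, 70, 71] -40 [65, 71, 71] -38 [72, 77, 78] -36 [98, 102, 106] -34 [147, 153, 154] -32 [162, 167, 165] -30 [162, 168, 164]
```

```bash
sed -i 's/^G0=.*/&\nG0=G0+.0042*gy-.0012*gx/' h.py; python3 - <<'E'
from h import *
s=np.load('s3.npy',allow_pickle=True).item()
f=lambda s,x,y,z:ray(s,((x+.5)*.64-.5,(y+.5)*.64-.5),z)
st=f(s,393,401,.1618);tcp=np.array(robot.get_position()); d=st-tcp; print('stud rel tcp gx,gy',d@gx,d@gy)
off=np.clip(d@gy,-.003,.003)
T=g2w(0,-.083,0)-off*gy
robot.movel(T+[0,0,.262],speed=.12); robot.hold(.3)
robot.movel(T+[0,0,.2365],speed=.04); robot.hold(.4); f0=np.array(robot.get_wrist_force())
z=.2365
while z>.232:
  z-=.0005; robot.movel(T+[0,0,z],speed=.02); F=np.array(robot.get_wrist_force())-f0
  print(round(z,4),F.round(1),robot.get_t())
  if F[2]>3: break
E
```

```text
stud rel tcp gx,gy 0.0008909918954692892 -8.826860086208493e-05
0.236 [-0.3 -1.1 -0.2] 10.8
0.2355 [ 0.4 -1.3  0.3] 11.05
0.235 [ 0.2 -0.4 -0.2] 11.3
0.2345 [-0.8 -1.2 -0.2] 11.55
0.234 [ 1.  -0.5  0.6] 11.8
0.2335 [-1.4 -0.3  3.5] 12.05
```

```bash
python3 - <<'E'
from h import *
fingers.grip(.045); robot.hold(.2)
p=np.array(robot.get_position()); robot.movel(p+[0,0,.09],speed=.2)
fingers.grip(0.0,effort=40)
robot.movel(g2w(0,.02,.325),speed=.25); robot.hold(.5)
s=snap('wrist');np.save('s4.npy',s,allow_pickle=True);cv2.imwrite('pics/w4b.png',cv2.resize(s['pixels'],(800,600)))
print(robot.get_t(),robot.get_position(),robot.get_grip_width(),robot.finger_overhang)
E
```

```text
14.8333 [0.59125869 0.13178002 0.32507474] 0.0002671356386063423 0.1734
```

View pics/w4b.png

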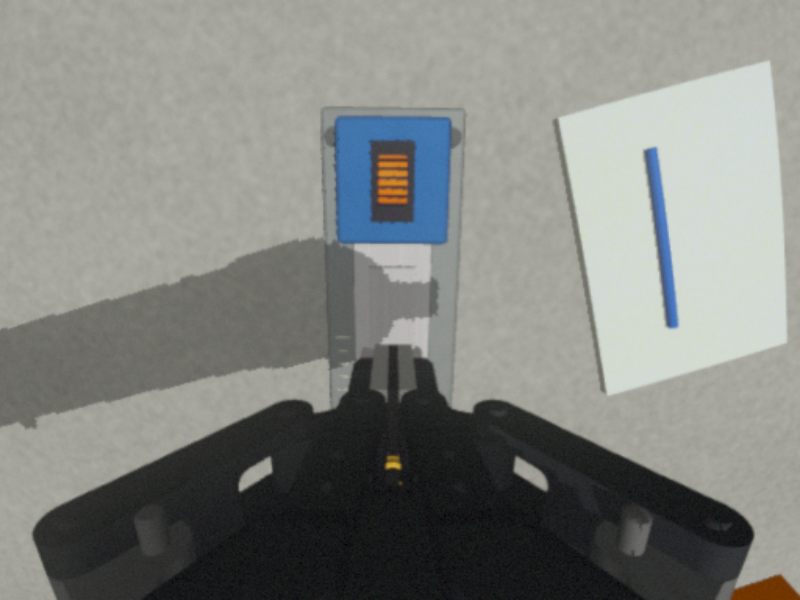

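```bash
cat >> h.py <<'E'
def fz(n=4,dt=.02):
    a=[]
    for _ in range(n): robot.hold(dt); a.append(robot.get_wrist_force())
    return np.mean(a,0)
def down(y,x,z,f0,target=9.,zmin=.2315,step=.0004):
    "press slowly at gauge (x,y) until target N; returns commanded z"
    while z>zmin:
        z-=step; robot.movel(g2w(x,y,z),speed=.02); F=fz(3)-f0
        if F[2]>1: print('  press z',round(z,4),F.round(1))
        if F[2]>target-1: return z
        step=.0003 if F[2]>1 else step
    raise SystemExit('no contact')
E
python3 - <<'E'
from h import *
s=np.load('s4.npy',allow_pickle=True).item()
f=lambda s,x,y,z:ray(s,((x+.5)*.64-.5,(y+.5)*.64-.5),z)
G=lambda p:np.round([ (p-G0)@gx,(p-G0)@gy,p[2]],4)
hsv=cv2.cvtColor(s['pixels'],cv2.COLOR_BGR2HSV);m=cv2.inRange(hsv,(5,150,120),(20,255,255))[:180,200:300];x,y,w,h=cv2.boundingRect(cv2.findNonZero(m));print(x+200,y,w,h)
for yy in(y-.5,y+h-.5):print('orange',G(ray(s,(200+x+w/2-.5,yy),.058)))
for n,v in dict(hb=(393,117,.056),hf=(393,239,.056),c1=(337,180,.056),c2=(450,180,.056),sb=(393,141,.056),sf=(393,221,.056),tipL=(372,347,.1516),tipR=(414,347,.1516)).items():print(n,G(f(s,*v)))
E
```

```text
242 99 19 31
orange [0.0007 0.1008 0.058 ]
orange [0.0007 0.0749 0.058 ]
hb [0.001  0.1201 0.056 ]
hf [0.0009 0.0543 0.056 ]
c1 [-0.0301  0.0872  0.056 ]
c2 [0.0326 0.0872 0.056 ]
sb [0.001  0.1078 0.056 ]
sf [0.0009 0.0646 0.056 ]
tipL [-0.0068  0.0276  0.1516]
tipR [0.0087 0.0275 0.1516]
```

The wheel centre comes out at gauge (1, 87) mm, the tips are about 15 mm wide, and the housing measures 63×66 mm, which is consistent. Next I press lightly and make the first stroke.

```bash
cat >> h.py <<'E'
def stroke(y0,y1,x=.0008,target=9.5,zs=.2375,ds=.002,kn=8000.):
    robot.movel(g2w(x,y0,.2450),speed=.15); robot.movel(g2w(x,y0,zs),speed=.05); robot.hold(.4)
    f0=fz(8); z=down(y0,x,zs,f0,target); y=y0; log=[]
    while y>y1+1e-6:
        y-=ds; robot.movel(g2w(x,y,z),speed=.02); F=fz(3)-f0
        e=np.clip(F[2]-target,-6,6); z+=np.clip(.6*e/kn,-.0006,.0006)
        log.append((round(y*1000,1),round(z*1000,2),round(F[2],1),round(F@gy,1)))
        if F[2]>15.5: print('HIGH');break
        if z<.2305: print('LOW');break
    robot.movel(g2w(x,y,z+.012),speed=.1)
    print('f0',f0.round(1),'t',robot.get_t());print(log)
E
python3 - <<'E'
from h import *
robot.movel(g2w(.0008,.097,.30),speed=.2)
stroke(.097,.091)
E
```

```text
press z 0.2335 [ 0.  -0.2  2.6]
  press z 0.2332 [-1.3 -0.2  4.7]
  press z 0.2329 [-1.8 -0.   6. ]
  press z 0.2326 [-2.5 -0.   7.4]
  press z 0.2323 [-2.7 -0.2  8.2]
  press z 0.232 [-2.9 -0.3  9.7]
f0 [-0.1 -0.1 -0.2] t 22.4083
[(95.0, np.float64(231.92), np.float64(8.5), np.float64(0.5)), (93.0, np.float64(231.81), np.float64(8.0), np.float64(2.5)), (91.0, np.float64(231.76), np.float64(8.9), np.float64(3.0))]
```

```bash
sed -i 's/step=.0003 if F\[2\]>1 else step/step=.0005 if F[2]>1 else step/; s/step=.0004/step=.0008/; s/zs=.2375,ds=.002,kn=8000./zs=.2380,ds=.003,kn=4500./; s/z<.2305/z<.2300/; s/zmin=.2315/zmin=.2305/' h.py
python3 - <<'E'
from h import *
stroke(.098,.077)
stroke(.098,.077)
E
```

```text
press z 0.2332 [-1.2 -0.9  3.2]
  press z 0.2327 [-2.2 -0.1  5.2]
  press z 0.2322 [-2.2 -0.8  7.4]
  press z 0.2317 [-3.6 -1.1  9.1]
f0 [0.2 0.4 0.1] t 28.9083
[(95.0, np.float64(231.45), np.float64(7.7), np.float64(1.5)), (92.0, np.float64(231.36), np.float64(8.8), np.float64(2.9)), (89.0, np.float64(231.45), np.float64(10.2), np.float64(3.0)), (86.0, np.float64(231.46), np.float64(9.5), np.float64(2.1)), (83.0, np.float64(231.56), np.float64(10.2), np.float64(2.3)), (80.0, np.float64(231.65), np.float64(10.2), np.float64(2.8)), (77.0, np.float64(231.78), np.float64(10.4), np.float64(2.2))]
  press z 0.234 [-0.6 -0.   2.8]
  press z 0.2335 [-1.6 -0.2  5.3]
  press z 0.233 [-2.  -0.2  7.6]
  press z 0.2325 [-3.2 -0.4  9.1]
f0 [0.1 0.1 0. ] t 35.15
[(95.0, np.float64(232.24), np.float64(7.5), np.float64(2.2)), (92.0, np.float64(232.11), np.float64(8.6), np.float64(3.1)), (89.0, np.float64(232.1), np.float64(9.4), np.float64(3.2)), (86.0, np.float64(232.15), np.float64(9.9), np.float64(3.3)), (83.0, np.float64(232.33), np.float64(10.8), np.float64(3.1)), (80.0, np.float64(232.44), np.float64(10.4), np.float64(2.8)), (77.0, np.float64(232.72), np.float64(11.6), np.float64(2.9))]
```

```bash
python3 - <<'E'
from h import *
robot.movel(g2w(0,-.10,.31),speed=.3); robot.hold(.4)
s=snap('wrist');np.save('s5.npy',s,allow_pickle=True);print(robot.get_t())
u=proj(s,[g2w(0,-.105,.054),g2w(0,-.03,.05)]);print(u)
c=s['pixels'][60:260,150:350];cv2.imwrite('pics/w5b.png',cv2.resize(c,(600,600),interpolation=cv2.INTER_CUBIC))
E
```

```text
36.375
[[250.70533506 200.44980363]
 [250.78748372 112.85865497]]
```

View pics/w5b.png

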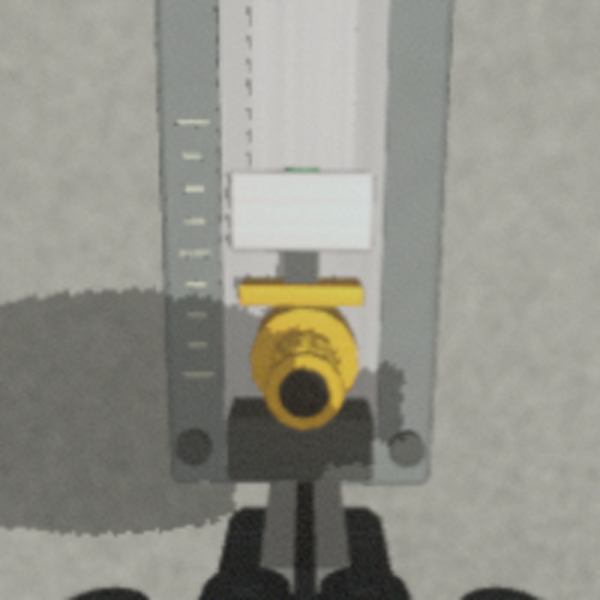

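The adapter stands upright and centred. The pad (front edge at row ~304) is near or against its collar, and only a sliver of green pin shows behind the jaw at (302,169).

```bash
python3 - <<'E'
from h import *
s=np.load('s5.npy',allow_pickle=True).item()
f=lambda x,y,z:ray(s,(150+(x+.5)/3-.5,60+(y+.5)/3-.5),z)
G=lambda p:np.round([ (p-G0)@gx,(p-G0)@gy,p[2]],4)
im=cv2.imread('pics/w5b.png')
for r in range(160,320,4):print(r,im[r,302].tolist(),im[r,350].tolist(),end=' | ')
print()
for r in range(390,426,3):print(r,im[r,245].tolist(),end=' ')
print()
for n,v in dict(anvtop=(245,415,.054),anvfoot=(245,398,.03),padf=(302,305,.052),padb=(302,281,.052),jf=(302,248,.0535),jb=(302,173,.0535),pin_a=(302,167,.042),pin_b=(302,173,.042),stud=(303,392,.086),colL=(249,355,.054),colR=(357,355,.054)).items():print(n,G(f(*v)))
E
```

```text
160 [193, 197, 198] [194, 198, 200] | 164 [191, 195, 194] [196, 198, 200] | 168 [152, 176, 150] [186, 189, 191] | 172 [161, 173, 165] [180, 182, 182] | 176 [207, 208, 209] [207, 210, 208] | 180 [210, 212, 210] [211, 214, 211] | 184 [210, 214, 210] [213, 215, 210] | 188 [211, 214, 211] [214, 216, 210] | 192 [211, 214, 209] [212, 216, 209] | 196 [210, 213, 211] [213, 216, 210] | 200 [209, 212, 211] [211, 214, 210] | 204 [211, 214, 211] [211, 214, 210] | 208 [212, 216, 210] [213, 216, 210] | 212 [211, 214, 209] [214, 217, 209] | 216 [212, 215, 210] [213, 215, 209] | 220 [211, 213, 210] [212, 215, 210] | 224 [211, 214, 210] [212, 215, 211] | 228 [212, 216, 210] [214, 217, 210] | 232 [212, 215, 210] [214, 216, 210] | 236 [209, 212, 210] [211, 214, 211] | 240 [209, 213, 212] [212, 215, 211] | 244 [207, 210, 211] [209, 212, 210] | 248 [180, 184, 186] [189, 192, 195] | 252 [127, 131, 131] [171, 173, 176] | 256 [107, 114, 112] [183, 186, 189] | 260 [107, 113, 112] [180, 184, 187] | 264 [108, 113, 113] [184, 186, 187] | 268 [108, 112, 111] [184, 186, 187] | 272 [107, 112, 112] [187, 189, 190] 
[... 262 characters left out ...]
68, 166, 196] [93, 180, 202] | 308 [64, 146, 172] [177, 184, 190] | 312 [75, 185, 208] [185, 187, 189] | 316 [71, 184, 211] [185, 188, 190] | 
390 [127, 128, 130] 393 [125, 127, 129] 396 [102, 105, 108] 399 [69, 72, 73] 402 [47, 53, 56] 405 [46, 51, 52] 408 [50, 51, 53] 411 [45, 52, 51] 414 [46, 52, 52] 417 [53, 58, 60] 420 [57, 63, 64] 423 [62, 68, 67] 
anvtop [-0.0171 -0.1028  0.054 ]
anvfoot [-0.0189 -0.1046  0.03  ]
padf [-0.0004 -0.0703  0.052 ]
padb [-0.0004 -0.0635  0.052 ]
jf [-0.0004 -0.054   0.0535]
jb [-0.0004 -0.0336  0.0535]
pin_a [-0.0004 -0.032   0.042 ]
pin_b [-0.0004 -0.0337  0.042 ]
stud [ 0.0001 -0.0866  0.086 ]
colL [-0.0156 -0.0846  0.054 ]
colR [ 0.0155 -0.0846  0.054 ]
```

```bash
python3 - <<'E'
from h import *
robot.movel(g2w(.0008,.096,.26),speed=.3)
stroke(.096,.081,target=10.5,zs=.2385)
robot.movel(g2w(0,-.10,.31),speed=.3); robot.hold(.4)
s=snap('wrist');np.save('s6.npy',s,allow_pickle=True);print(robot.get_t())
c=s['pixels'][60:260,150:350];im=cv2.resize(c,(600,600),interpolation=cv2.INTER_CUBIC);cv2.imwrite('pics/w6b.png',im)
E
```

```text
press z 0.2353 [-0.4 -0.1  1.6]
  press z 0.2348 [-1.1  0.2  5.3]
  press z 0.2343 [-2.4 -0.1  7.9]
  press z 0.2338 [-3.3 -0.7  8.8]
  press z 0.2333 [-3.2 -0.1 10.8]
f0 [-0.   0.1  0. ] t 42.6833
[(93.0, np.float64(233.1), np.float64(9.0), np.float64(1.9)), (90.0, np.float64(232.97), np.float64(9.5), np.float64(2.7)), (87.0, np.float64(233.07), np.float64(11.2), np.float64(3.0)), (84.0, np.float64(233.1), np.float64(10.7), np.float64(3.7)), (81.0, np.float64(233.19), np.float64(11.1), np.float64(3.2))]
43.925
```

View pics/w6b.png

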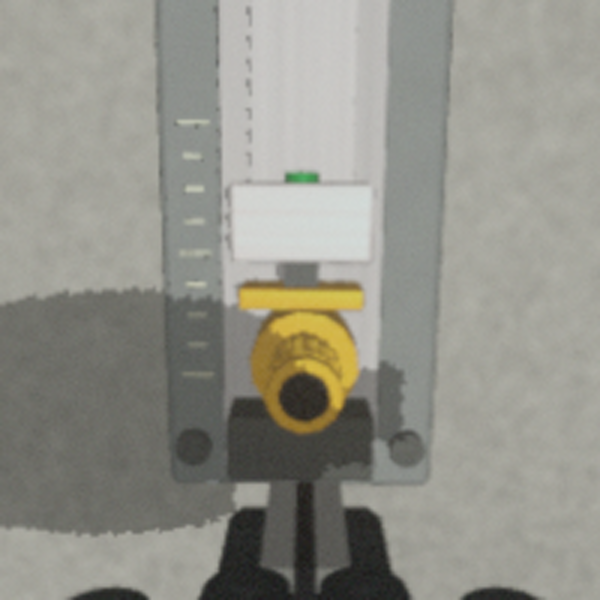

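The adapter is seated against the middle of the anvil. The pad advanced only ~0.8 mm while the jaw moved ~3.3 mm. The pin shows about 3.5–5 mm, all green and no red, so the pad is well inside the wanted band. I'm handing in.

```bash
python3 -c "
from h import *
print(robot.hand_in(),robot.get_t())"
```

```text
the job is handed in; nothing more can be done
the job is handed in; nothing more can be done
```

I handed the job in at about 44 s, with the brass adapter upright against the middle of the anvil and the pad pushed in an estimated 3.5–5 mm (green pin only); the wheel press read 11.6 N at most, and the robot was touching nothing.

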